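Load the incubation chamber, put the lid on and clamp it down

TASK

Lay the culture flask with the yellow cap flat inside the open incubation chamber, then set the loose lid (blue handle) squarely on the chamber so that it is fully home, and swing the red-barred clamp frame over and all the way down onto the lid. Set the flask and the lid down rather than dropping them, and leave the other things on the bench where they are.

Things in the scene. Friction and masses are not known exactly. Their poses are not given: they have to be found in the camera images.
- chamber: Incubation chamber, fixed: cream open-topped box, outside 160 (x) x 130 (y) x 52 mm high, walls and floor 7 mm (inside 146 x 116; inner floor 7 mm above the origin). Origin: centre of underside; z up; -x side (small dark display) faces the robot, yaw within 0.2 rad. Two steel posts 14 x 14 mm, 95 mm high, at x = +96, y = +/-50 mm outside its +x wall carry the clamp frame.
- lid_seat (a point): Point on the chamber where the lid's origin lies when the lid is fully home: 44 mm above the chamber's origin.
- lid: Loose lid, 0.2 to 0.4 kg: cream plate 160 (x) x 130 (y) x 8 mm; under it a black plug 138 x 108 x 8 mm that enters the chamber's mouth with 4 mm play all round; on top in the middle a blue handle block 60 (x) x 16 (y) x 32 mm high. Origin: centre of the plug's underside; plate top at 16 mm, handle top at 48 mm. Starts on the bench, plug down, yaw within 0.3 rad. Half a turn makes no difference.
- flask_yellow: Culture flask with the YELLOW cap, lying flat, 50 to 90 g: frosted box body 66 (x) x 48 (y) x 25 mm high, then shoulder, neck and round cap 23 mm across, which ends at x = +67 mm. Origin: under the middle of the box body; cap points to +x. Starts on the bench, yaw within 0.6 rad. May lie either way round in the chamber.
- flask_blue: Same flask with a BLUE cap, not wanted: leave it. Same size, origin and axes.
- clamp (a joint): Angle of the clamp frame, rad: 0 = down on the closed lid; grows as it opens; about 1.57 = upright; starts 1.8 to 2.05 (leaning back, away from the robot); stop at 2.1. The hinge is stiff: the frame stays where it is left and needs about 2 N at the bar. At 0 its feet just meet a lid that is home; a lid that is not home blocks it.
- clamp_hinge (a point): On the clamp frame's hinge axis (parallel to the chamber's y), in the middle between the posts: 96 mm to +x of the chamber's origin and 85 mm up.
- clamp_bar (a point): Middle of the frame's red cross bar: round, 12 mm thick, 100 mm long along the chamber's y, 145 mm from the hinge axis; two steel rods 10 mm thick at y = +/-50 mm join it to the hinge and pass either side of the lid's handle. Frame down: bar 49 mm to -x of the chamber's origin, 85 mm up, 25 mm above the lid's plate; two rubber feet under the rods rest on the plate.
- tip_box: Bystander: blue box with a clear lid, 122 x 82 x 63 mm. Origin under its centre.
- dishes: Bystander: stack of three round frosted dishes, 94 mm across, 39 mm high. Origin under its centre.
- bottle: Bystander: amber bottle, orange cap, 64 mm across, 140 mm high. Origin under its centre.
- jar: Bystander: white jar, 70 mm across, 90 mm high. Origin under its centre.

How it is judged:
By the outcome, as a careful person would: the job done as asked, in the order asked, and still so for the second after the job is handed in, with the robot touching nothing.
It also fails if it takes over 72 s, if anything falls off the work surface, if the arm or the gripper's body presses on something with over 40 N, if the wrist force passes 120 N, or if a joint passes its speed limit or range.

ROBOT

A 6-joint arm with a two-finger parallel gripper is mounted at the origin on the work surface. World frame = base frame: x ahead of the robot, y to its left, z up, the work surface at z = 0. Lengths are in mm, angles in rad, forces in N, time in s.
With the tool pointing down it reaches from about 350 to 875 mm from the base axis. Payload 4.2 kg.
Tool frame: the origin (TCP) lies on the mounting face of the last link; the fingertips stand 173 mm ahead of it and the grasp point (between the pads) lies 155 mm ahead of it (tcp_to_grasp is the distance from the TCP to the grasp point, in mm); z points along the fingers, y is the direction in which the jaws open and shut (so a half turn about z gives the same grasp; the last joint's range is limited). The gripper opens to 85 mm and grips with 20 to 120 N. Pads are 22 mm wide; open, the fingers measure 114 mm over their backs; the gripper's body (76 mm by 85 mm) begins 54 mm behind the grasp point. The pads swing forward as they close: fully open they stand 13 mm farther back than shut.
Start: joints at [-0.985, 0.385, 0.008, 0, -1.194, -0.259], TCP at [200.649, -591.895, 404.712] pointing down, gripper open.
Joint ranges: [-3.14, 3.14], [-1.21, 2.06], [-1.07, 1.41], [-3.16, 2.05], [-2.99, -0.16], [-3.1, 3.1]. Speed limits (rad/s): [2.79, 2.79, 3.14, 3.14, 3.14, 3.14].

INTERFACE

Orientations are given as a unit quaternion [x, y, z, w].
In Python, from bench import * gives the robot as it stands. The module is installed in compiled form; this text tells all that it offers.
- The arm moves only by the tool apply_moves, never from a script. Its arguments are lists of equal length, an entry for each row: "fingers": the closure, from 0 (fully open) to 1 (shut); "dp": the shift along the world's x, y, z in cm, a list of three; "yaw": the turn about the world's z in degrees. A call has 1 to 10 rows; each row is the pose to reach, as a shift and turn from the pose measured when the call began; what a row does not reach only later rows make up. A row lasts 1/10 s, in which the tool goes at most 50 mm and 8.59 degrees, less where a joint would pass 70% of its speed; a pose out of reach is approached as far as the arm can. A call with a gripper value outside its range is refused whole. The fingers move at their own pace and stop on an object; the grip force is fixed at half the most. Time passes only in rows, so rows that repeat a pose let the fingers close. It gives the time, the measured TCP pose, the force and the opening at its end, in the units of the state.
- read_state(): the state, without advancing time (a new reading comes with each control period).
- get_image(name): name is "scene" or "top" or "wrist"; returns a dict with "color" (400x640x3 uint8, blue, green, red), "mtx" (3x3 intrinsics, pixels), "camera_from_world" (4x4, takes a point from world to camera coordinates); the wrist camera has in their place "tool_from_camera" (4x4, takes a point from camera to tool coordinates, whose origin is the TCP and whose axes are the flange's). Camera axes: x right, y down, z forward; pixel columns grow to the right and rows downward; lengths in mm; the calibration is good to about 2 mm. A picture is of the moment at which its call begins: read the wrist's pose just before it. There is no depth.
- job_done(): hands the job in, once; it reports no verdict.
The state is a dict: "clock": time; "joints": joint angles; "joint_vel": joint speeds; "joint_efforts": joint torques, N m; "position": TCP position; "ee_rot": TCP orientation; "contact_force": force on the tool from outside, world axes, zero at the start; "wrist_torque": the same for the moment, N m; "gripper_width": finger opening in mm.
Only numpy, scipy, OpenCV 4.12 (cv2) and the standard library are available. Lean on these libraries where they do the work, as an engineer would, in place of code of your own. Each camera call takes 0.05 s, during which the arm holds its last target. There are 200 camera calls.

## Working session

There is one attempt and no reset: what is moved stays moved. The work goes in short steps, Python scripts to look and compute and a tool call to move; the robot and the scene stay as the last step left them, time stands still between calls to the robot, and variables do not carry over. Pictures are saved under pics/ and viewed, about 8 in all and at most 12, crops included, and the job is handed in when it is done.

Besides the shell and the picture viewer there is one more tool, called as a command line: name --pt "numbers of a row" for each row, then --argument value for the rest. apply_moves: Moves the arm, as the interface text tells. Its arguments: {"type":"object","properties":{"fingers":{"type":"array","items":{"type":"number"}},"dp":{"type":"array","items":{"type":"array","items":{"type":"number"}}},"yaw":{"type":"array","items":{"type":"number"}}},"required":["fingers","dp","yaw"]}

```bash
mkdir -p pics
cat > h.py <<'E'
from bench import *
import numpy as np, cv2
from scipy.spatial.transform import Rotation as R
def cam(name):
    s=read_state(); im=get_image(name)
    if name=='wrist':
        T=np.eye(4);T[:3,:3]=R.from_quat(s['ee_rot']).as_matrix();T[:3,3]=s['position']
        W=T@np.array(im['tool_from_camera'])
    else: W=np.linalg.inv(np.array(im['camera_from_world']))
    return np.array(im['color']),np.array(im['mtx']),W
def save(name,tag):
    c,K,W=cam(name); cv2.imwrite(f'pics/{tag}.png',c); np.savez(f'pics/{tag}.npz',K=K,W=W)
def pt(tag,u,v,z):
    d=np.load(f'pics/{tag}.npz'); r=d['W'][:3,:3]@np.linalg.inv(d['K'])@[u,v,1]; o=d['W'][:3,3]
    return o+r*(z-o[2])/r[2]
def proj(tag,p):
    d=np.load(f'pics/{tag}.npz'); q=np.linalg.inv(d['W'])@np.r_[p,1]; q=d['K']@q[:3]; return q[:2]/q[2]
E
python3 - <<'E'
from h import *
save('top','top0');save('scene','scene0')
s=read_state();print(s)
for t in('top0','scene0'):
    d=np.load(f'pics/{t}.npz');print(d['K'],d['W'])
a=cv2.imread('pics/top0.png');b=cv2.imread('pics/scene0.png')
cv2.imwrite('pics/top0b.png',cv2.resize(a,(800,500)))
cv2.imwrite('pics/scene0b.png',cv2.resize(b,(800,500)))
E
```

```text
{'clock': 0.1, 'joints': array([-9.85381736e-01,  3.85551926e-01,  6.75655698e-03, -3.89871981e-04,
       -1.19399170e+00, -2.58600193e-01]), 'joint_vel': array([ 0.00185347, -0.00179979,  0.00437873,  0.00321505,  0.00210291,
        0.00189052]), 'joint_efforts': array([-5.38785516e-04, -3.93319809e+01,  1.88930351e+01,  4.19796959e+00,
       -2.61275251e-03,  7.37863370e-07]), 'position': array([ 200.62322282, -591.75451235,  403.69135791]), 'ee_rot': array([-1.62609922e-01,  9.86689916e-01,  9.82258993e-04, -2.42403594e-04]), 'contact_force': array([ 0.1646247 ,  0.30592242, -0.63552682]), 'wrist_torque': array([ 0.01067796, -0.01033044, -0.01546247]), 'gripper_width': 85.44795874941083}
[[459.8191278    0.         325.4706779 ]
 [  0.         459.8191278  200.96477034]
 [  0.           0.           1.        ]] [[-1.86730400e-02 -9.96276758e-01  8.41661392e-02  4.68693874e+02]
 [-9.99785530e-01  1.78519491e-02 -1.04977285e-02 -1.65747154e+01]
 [ 8.95611329e-03 -8.43441125e-02 -9.96396437e-01  1.27596594e+03]
 [ 0.00000000e+00  0.00000000e+00  0.00000000e+00  1.00000000e+00]]
[[397.81763109   0.         316.91472069]
 [  0.         397.81763109 194.54497322]
 [  0.           0.           1.        ]] [[ 3.14708711e-01  8.22094813e-01 -4.74466591e-01  9.95495009e+02]
 [ 9.49097057e-01 -2.65613217e-01  1.69305627e-01 -1.82269761e+02]
 [ 1.31606806e-02 -5.03596801e-01 -8.63838561e-01  8.63353618e+02]
 [ 0.00000000e+00  0.00000000e+00  0.00000000e+00  1.00000000e+00]]
```

View pics/top0b.png

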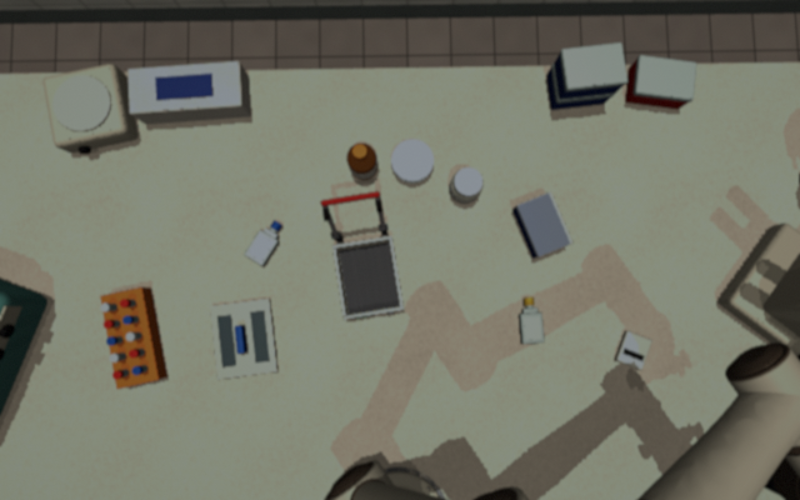

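View pics/scene0b.png

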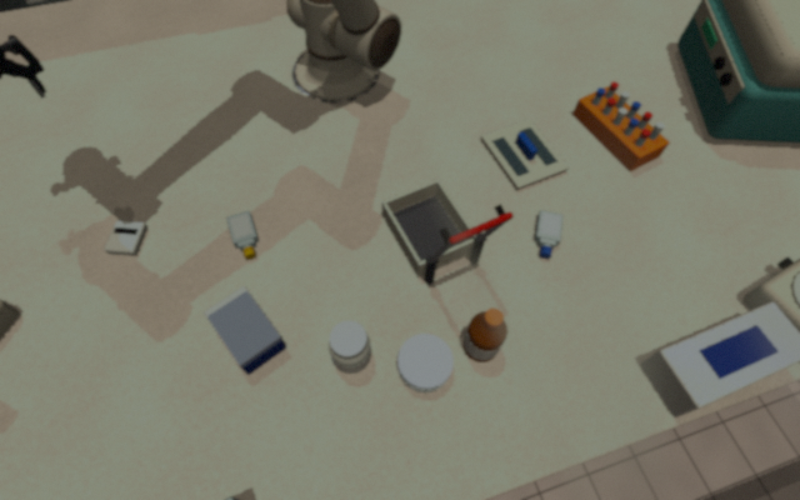

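The top view shows the yellow flask at about (531,322), the chamber at (368,278) and the lid at (245,338), at 800 px scale. The clamp's red bar is at (352,200), and the bottle sits behind it at (362,158). I'll enlarge this area.

Run:
```python
from h import *
a=cv2.imread('pics/top0.png')[140:320,160:450]
cv2.imwrite('pics/top0c.png',cv2.resize(a,None,fx=2.75,fy=2.75,interpolation=cv2.INTER_CUBIC))
```

```text
(no output)
```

View pics/top0c.png

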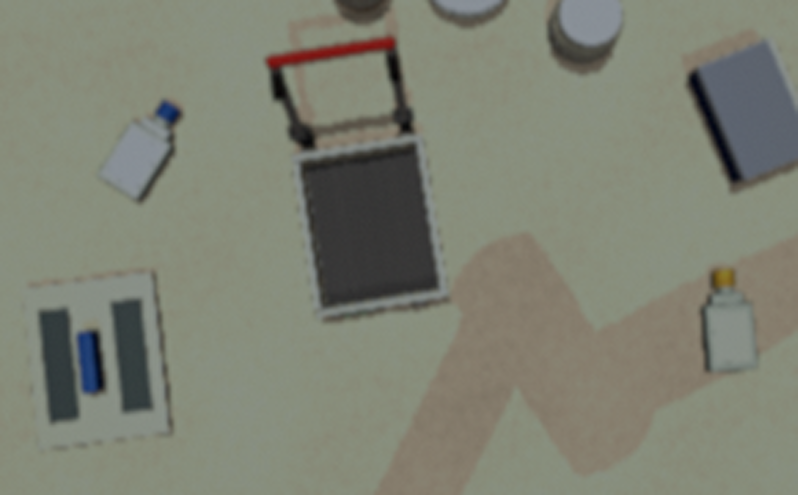

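```bash
cat >> h.py <<'E'
def rect(P,L,Wd):
    P=np.array(P)[:,:2]; c=P.mean(0); return c
E
python3 - <<'E'
from h import *
def c(u,v,z): return pt('top0',160+(u+.5)/2.75-.5,140+(v+.5)/2.75-.5,z)
def rep(n,px,z):
    P=np.array([c(*p,z) for p in px])[:,:2]  # TL TR BR BL ; x up
    ax=(P[0]+P[1]-P[2]-P[3])/2; ay=(P[0]+P[3]-P[1]-P[2])/2
    print(n,P.mean(0).round(1),'Lx %.1f Ly %.1f'%(np.hypot(*ax),np.hypot(*ay)),'yaw',np.arctan2(ax[1],ax[0]).round(3),np.arctan2(-ay[0],ay[1]).round(3))
rep('chamber',[(294,154),(422,137),(449,299),(322,320)],52)
rep('lid',[(28,284),(154,271),(169,433),(42,447)],16)
rep('flask',[(703,304),(753,300),(757,369),(708,373)],25)
print('cap',c(723,268,12)); print('handle',c(88,330,48),c(92,393,48))
# bar
e=np.array([96-0.,0,85])
for z in (200,210,220,225,228): print(z,c(268,60,z).round(1),c(395,42,z).round(1))
print('bottle',pt('top0',361/1.25,152/1.25,140))
E
```

```text
chamber [516.8  53. ] Lx 160.9 Ly 124.5 yaw 0.153 0.13
lid [393.9 325.9] Lx 159.6 Ly 124.7 yaw 0.094 0.087
flask [ 403.8 -296.5] Lx 67.4 Ly 49.0 yaw 0.029 0.061
cap [ 471.02979011 -294.66156837   12.        ]
handle [422.94332933 327.1862927   48.        ] [362.94661454 323.01819943  48.        ]
200 [656.  131.8 200. ] [669.8  22.5 200. ]
210 [654.3 130.4 210. ] [667.9  22.1 210. ]
220 [652.5 129.  220. ] [666.1  21.8 220. ]
225 [651.7 128.3 225. ] [665.1  21.6 225. ]
228 [651.1 127.9 228. ] [664.6  21.5 228. ]
bottle [766.52945349  59.90855089 140.        ]
```

apply_moves --fingers '[0,0,0,0,0,0,0,0,0,0]' --pt "2.5 3.7 -1.5" --pt "5 7.4 -3" --pt "7.5 11 -4.5" --pt "10 14.6 -6" --pt "12.5 18.2 -7.5" --pt "15 21.9 -9" --pt "17.5 25.5 -10.5" --pt "19.2 28 -12" --pt "20.3 29.5 -12.5" --pt "20.3 29.5 -12.5" --yaw '[-2,-4,-6,-8,-10,-12,-14,-16,-16,-16]'

```text
clock: 1.1
position: [404.5, -295.0, 277.6]
ee_rot: [-0.025, 1.0, 0.001, -0.001]
contact_force: [-0.6, -1.2, 0.6]
gripper_width: 85.3
```

Run:
```python
from h import *
save('wrist','w1')
s=read_state();print(s['position'],R.from_quat(s['ee_rot']).as_matrix().round(3),s['clock'])
```

```text
[ 404.04397526 -295.92520636  278.17411299] [[-0.999 -0.05  -0.002]
 [-0.05   0.999  0.002]
 [ 0.002  0.003 -1.   ]] 1.15
```

View pics/w1.png

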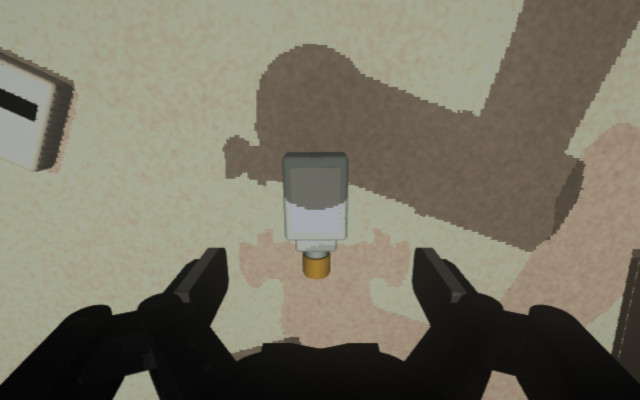

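The wrist view shows the yellow-capped flask with its body spanning pixels (283–348, 153–240). It is centred between the jaws and aligned with them.

Run:
```python
from h import *
for p in [(284,154),(348,154),(348,239),(285,239)]: print(pt('w1',*p,25).round(1))
print(pt('w1',316,277,12))
```

```text
[ 368.7 -321.5   25. ]
[ 366.4 -276.    25. ]
[ 432.  -271.1   25. ]
[ 434.3 -319.6   25. ]
[ 474.02521378 -293.97145314   12.        ]
```

apply_moves --fingers '[0,0,0,0,0,0,0.3,0.6,0.9,0.9]' --pt "-0.1 -0.1 -3" --pt "-0.1 -0.1 -6" --pt "-0.1 -0.1 -8.5" --pt "-0.1 -0.1 -9.7" --pt "-0.1 -0.1 -10.1" --pt "-0.1 -0.1 -10.1" --pt "-0.1 -0.1 -10.1" --pt "-0.1 -0.1 -10.1" --pt "-0.1 -0.1 -10.1" --pt "-0.1 -0.1 -10.1" --yaw '[0,0,0,0,0,0,0,0,0,0]'

```text
clock: 2.15
position: [403.6, -297.1, 178.5]
ee_rot: [-0.025, 1.0, 0.001, 0.0]
contact_force: [-1.7, -0.8, 5.9]
gripper_width: 46.8
```

apply_moves --fingers '[0.9,0.9,0.9,0.9,0.9,0.9,0.9,0.9,0.9,0.9]' --pt "0 0 0" --pt "0 0 0" --pt "0 0 0" --pt "0 0 0" --pt "0 0 0" --pt "0 0 1" --pt "0 0 3" --pt "0 0 6" --pt "0 0 10" --pt "0 0 12" --yaw '[0,0,0,0,0,0,0,0,0,0]'

```text
clock: 3.15
position: [404.1, -297.4, 302.2]
ee_rot: [-0.026, 1.0, -0.001, 0.003]
contact_force: [0.2, -0.3, -1.3]
gripper_width: 46.9
```

apply_moves --fingers '[0.9,0.9,0.9,0.9,0.9,0.9,0.9,0.9,0.9,0.9]' --pt "0.8 3 0" --pt "1.9 7 0" --pt "3 11 0" --pt "4.1 15 0" --pt "5.2 19 0" --pt "6.3 23 0" --pt "7.4 27 0" --pt "8.5 31 0" --pt "9.3 34 0" --pt "9.6 34.8 0" --yaw '[0,0,1,2,3,4,5,5,5,5]'

```text
clock: 4.15
position: [500.7, 53.2, 302.8]
ee_rot: [-0.071, 0.997, -0.0, 0.004]
contact_force: [0.1, -0.2, -0.6]
gripper_width: 46.8
```

apply_moves --fingers '[0.9,0.9,0.9,0.9]' --pt "0 0.2 0" --pt "0 0.2 -1" --pt "0 0.2 -2" --pt "0 0.2 -2" --yaw '[0,0,0,0]'

```text
clock: 4.55
position: [499.7, 53.8, 280.8]
ee_rot: [-0.07, 0.998, -0.001, 0.001]
contact_force: [-0.1, -0.9, -0.7]
gripper_width: 46.7
```

Run:
```python
from h import *
save('wrist','w2')
s=read_state();print(s['position'],R.from_quat(s['ee_rot']).as_matrix().round(3),s['clock'])
```

```text
[500.12528931  54.06565832 281.6055138 ] [[-0.99  -0.14   0.004]
 [-0.14   0.99  -0.001]
 [-0.004 -0.002 -1.   ]] 4.6
```

View pics/w2.png

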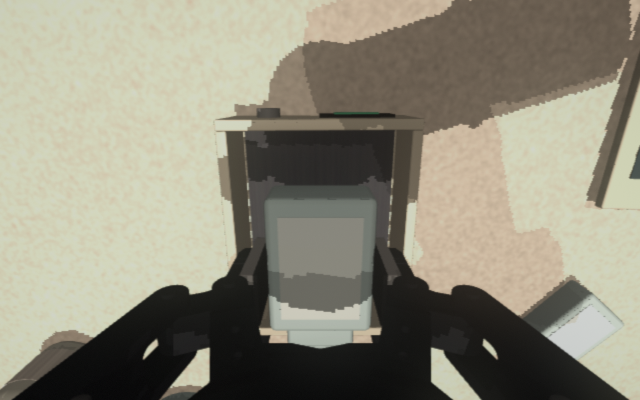

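The wrist view shows the flask held over the chamber. The chamber's near rim corners are at about (216,119) and (424,119), and the flask is roughly centred and parallel.

Run:
```python
from h import *
A,B=pt('w2',216,119,52),pt('w2',424,119,52)
print(A,B,np.hypot(*(B-A)[:2]),np.arctan2(-(B-A)[0],(B-A)[1]))
A,B=pt('w2',217,130,52),pt('w2',423,130,52)
print(A,B,np.hypot(*(B-A)[:2]),np.arctan2(-(B-A)[0],(B-A)[1]), np.load('pics/w2.npz')['W'])
for x in(-80,-73):
  for y in (-65,65):
    c,s=np.cos(.14),np.sin(.14);print(x,y,proj('w2',[516.8+c*x-s*y,53+s*x+c*y,52]))
```

```text
[447.7134797 -18.2378222  52.       ] [430.04723974 108.34957478  52.        ] 127.81418195541504 0.13866207103433187
[454.3026909  -17.32688762  52.        ] [436.62589648 109.27616446  52.        ] 127.8311458831123 0.13872691696305348 [[-1.38112793e-01  9.48947891e-01  2.83589062e-01  4.28056335e+02]
 [ 9.90414616e-01  1.32889258e-01  3.76740450e-02  4.39086419e+01]
 [-1.93523454e-03  2.86074019e-01 -9.58205568e-01  2.50391717e+02]
 [ 0.00000000e+00  0.00000000e+00  0.00000000e+00  1.00000000e+00]]
-80 -65 [209.06352637 116.24938637]
-80 65 [421.15006332 115.95357928]
-73 -65 [210.21872054 127.87487569]
-73 65 [420.12432481 127.59972449]
```

apply_moves --fingers '[0.9,0.9,0.9,0.9,0.9,0.9,0.9,0.9,0.9,0.9]' --pt "0.1 -0.1 -2" --pt "0.1 -0.1 -4" --pt "0.1 -0.1 -6" --pt "0.1 -0.1 -7.5" --pt "0.1 -0.1 -8.5" --pt "0.1 -0.1 -9" --pt "0.1 -0.1 -9.3" --pt "0.1 -0.1 -9.5" --pt "0.1 -0.1 -9.6" --pt "0.1 -0.1 -9.6" --yaw '[0,0,0,0,0,0,0,0,0,0]'

```text
clock: 5.6
position: [501.2, 53.1, 185.9]
ee_rot: [-0.07, 0.998, -0.001, 0.002]
contact_force: [1.0, -0.3, -0.6]
gripper_width: 46.4
```

apply_moves --fingers '[0.9,0.9,0.9]' --pt "0 0 -0.1" --pt "0 0 -0.1" --pt "0 0 -0.1" --yaw '[0,0,0]'

```text
clock: 5.9
position: [501.3, 53.2, 185.5]
ee_rot: [-0.07, 0.998, -0.001, 0.003]
contact_force: [-2.0, -0.8, 5.1]
gripper_width: 46.7
```

apply_moves --fingers '[0.35,0.3,0.3,0.3,0.3,0.3,0.3,0.3,0.3,0.3]' --pt "0 0 0" --pt "0 0 0" --pt "0 0 0" --pt "0 0 0" --pt "0 0 1" --pt "0 0 2.5" --pt "0 0 5" --pt "0 0 8" --pt "0 0 12" --pt "0 0 13" --yaw '[0,0,0,0,0,0,0,0,0,0]'

```text
clock: 6.9
position: [502.4, 53.5, 320.7]
ee_rot: [-0.071, 0.997, 0.0, 0.007]
contact_force: [0.5, 0.9, -0.6]
gripper_width: 59.7
```

Run:
```python
from h import *
save('wrist','w3')
s=read_state();print(s['position'],s['gripper_width'],s['clock'])
```

```text
[502.1872175   53.463634   320.40788699] 59.685962555927844 6.95
```

View pics/w3.png

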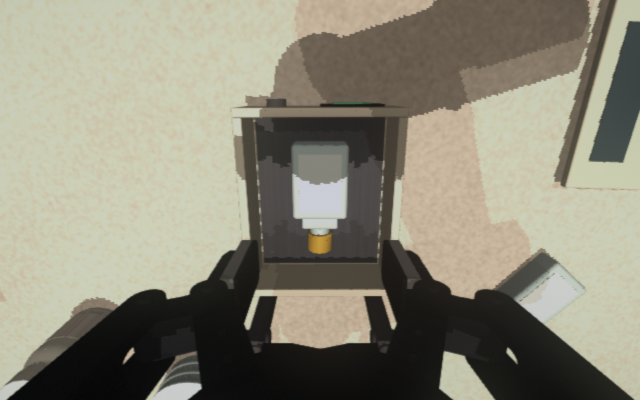

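The flask lies flat and centred in the chamber. Near rim corners are at (232,108) and (407,108), and the far rim is at about rows 290–295. I'll fit the chamber pose from these.

Run:
```python
from h import *
A,B=pt('w3',232,108,52),pt('w3',408,108,52);F=pt('w3',320,295,52);G=pt('w3',320,290,52)
print(A,B,(A+B)/2,np.hypot(*(B-A)[:2]),np.arctan2(-(B-A)[0],(B-A)[1]),F,G)
C=(A+B)/2;print(C[:2]+80*np.array([np.cos(.139),np.sin(.139)]))
a=cv2.imread('pics/w3.png');g=a[:,320].astype(int).sum(1);print(g[255:305]);print(g[98:125])
r=a[180].astype(int).sum(1);print(list(r[225:270]),list(r[375:415]))
```

```text
[448.22684979 -18.79009559  52.        ] [430.27677612 108.16279474  52.        ] [439.25181296  44.68634958  52.        ] 128.21560556219373 0.14046053946337528 [596.23586354  66.90136246  52.        ] [591.20043608  66.18891989  52.        ]
[518.48021649  55.7705759 ]
[187 185 175 125 115 117 118 156 251 215 208 207 208 207 205 210 208 205
 206 209 209 208 209 209 207 208 207 207 205 208 207 210 208 221 311 500
 540 539 537 534 529 492 519 534 539 531 517 509 509 509]
[359 360 362 359 346 288 194 162 162 245 349 366 366 365 365 360 356 346
 307 172 117 115 114 116 114 114 114]
[np.int64(583), np.int64(588), np.int64(591), np.int64(593), np.int64(593), np.int64(589), np.int64(587), np.int64(586), np.int64(590), np.int64(584), np.int64(573), np.int64(541), np.int64(559), np.int64(589), np.int64(594), np.int64(596), np.int64(586), np.int64(584), np.int64(580), np.int64(551), np.int64(404), np.int64(238), np.int64(201), np.int64(200), np.int64(195), np.int64(196), np.int64(198), np.int64(196), np.int64(194), np.int64(195), np.int64(196), np.int64(236), np.int64(437), np.int64(426), np.int64(287), np.int64(234), np.int64(228), np.int64(232), np.int64(231), np.int64(233), np.int64(235), np.int64(234), np.int64(232), np.int64(232), np.int64(235)] [np.int64(223), np.int64(225), np.int64(224), np.int64(227), np.int64(230), np.int64(238), np.int64(305), np.int64(413), np.int64(338), np.int64(209), np.int64(186), np.int64(187), np.int64(189), np.int64(187), np.int64(187), np.int64(191), np.int64(194), np.int64(192), np.int64(202), np.int64(264), np.int64(378), np.int64(524), np.int64(580), np.int64(576), np.int64(558), np.int64(541), np.int64(542), np.int64(525), np.int64(519), np.int64(529), np.int64(535), np.int64(540), np.int64(546), np.int64(549), np.int64(545), np.int64(538), np.int64(537), np.int64(539), np.int64(541), np.int64(532)]
```

Run:
```python
from h import *
ax=np.array([np.cos(.139),np.sin(.139)]);ay=np.array([-ax[1],ax[0]]);C=np.array([518.3,55.8])
def loc(u,v): return [round(float(d@(pt('w3',u,v,52)[:2]-C)),1) for d in(ax,ay)]
for p in [(235.5,180),(245,180),(395,180),(320,107.5),(320,116.3),(320,288.8),(320,296),(232,108),(408,108)]: print(p,loc(*p))
```

```text
(235.5, 180) [-25.6, -65.9]
(245, 180) [-25.6, -58.5]
(395, 180) [-25.7, 58.5]
(320, 107.5) [-80.2, -0.1]
(320, 116.3) [-73.9, -0.0]
(320, 288.8) [72.4, 0.2]
(320, 296) [79.7, 0.2]
(232, 108) [-79.7, -64.2]
(408, 108) [-79.9, 64.1]
```

apply_moves --fingers '[0,0,0,0,0,0,0,0,0,0]' --pt "-1 2.5 0" --pt "-2.4 6 0" --pt "-4 10 0" --pt "-5.6 14 0" --pt "-7.2 18 0" --pt "-8.8 22 0" --pt "-10 25 0" --pt "-10.8 27.1 0" --pt "-10.8 27.1 0" --pt "-10.8 27.1 0" --yaw '[0,-1,-2,-3,-3,-3,-3,-3,-3,-3]'

```text
clock: 7.95
position: [393.8, 324.3, 319.5]
ee_rot: [-0.045, 0.999, -0.0, 0.007]
contact_force: [0.3, -0.6, -0.4]
gripper_width: 85.4
```

Run:
```python
from h import *
save('wrist','w4')
s=read_state();print(s['position'],R.from_quat(s['ee_rot']).as_matrix().round(3))
```

```text
[394.01551206 323.83010143 319.66757069] [[-0.996 -0.089  0.013]
 [-0.089  0.996 -0.   ]
 [-0.013 -0.001 -1.   ]]
```

View pics/w4.png

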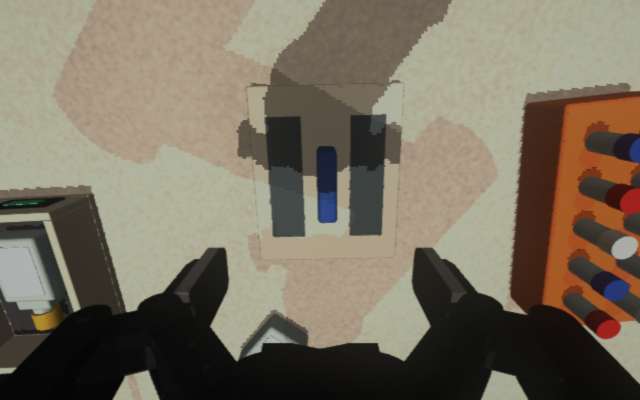

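The lid plate corners are at (249,85), (403,82), (395,259) and (262,260). The handle top spans (317–336, 147) to (319–336, 222).

Run:
```python
from h import *
P=np.array([pt('w4',*p,16)[:2] for p in [(249,85),(403,82),(395,259),(262,260)]])
ax=(P[2]+P[3]-P[0]-P[1])/2; ay=(P[1]+P[2]-P[0]-P[3])/2
print(P.mean(0),np.hypot(*ax),np.hypot(*ay),np.arctan2(ax[1],ax[0]),np.arctan2(-ay[0],ay[1]))
H=np.array([pt('w4',*p,48)[:2] for p in [(317,147),(336,147),(336,222),(319,222)]])
ax=(H[2]+H[3]-H[0]-H[1])/2;print(H,H.mean(0),np.hypot(*ax),np.arctan2(ax[1],ax[0]))
```

```text
[391.30924382 330.39280293] 161.02045422094153 127.39987219001387 0.10964012715952996 0.10227169571662549
[[358.77410828 318.72080083]
 [357.48616454 333.19195871]
 [418.8845475  339.58237813]
 [420.12995978 325.650485  ]] [388.81869502 329.28640567] 61.737402027406546 0.10808743785383246
```

apply_moves --fingers '[0,0,0,0,0,0,0,0,0.9,0.9]' --pt "-0.2 0.6 -2" --pt "-0.2 0.6 -5" --pt "-0.2 0.6 -8" --pt "-0.2 0.6 -10.5" --pt "-0.2 0.6 -12" --pt "-0.2 0.6 -12.4" --pt "-0.2 0.6 -12.4" --pt "-0.2 0.6 -12.4" --pt "-0.2 0.6 -12.4" --pt "-0.2 0.6 -12.4" --yaw '[1,1,1,1,1,1,1,1,1,1]'

```text
clock: 9.0
position: [392.2, 330.0, 196.6]
ee_rot: [-0.053, 0.999, 0.001, 0.007]
contact_force: [0.3, -0.0, -0.0]
gripper_width: 58.9
```

apply_moves --fingers '[0.95,0.95,0.95,0.95,0.95,0.95,0.95]' --pt "0 0 0" --pt "0 0 0" --pt "0 0 0" --pt "0 0 0" --pt "0 0 0" --pt "0 0 0" --pt "0 0 0" --yaw '[0,0,0,0,0,0,0]'

```text
clock: 9.7
position: [392.2, 330.1, 197.0]
ee_rot: [-0.053, 0.999, 0.001, 0.007]
contact_force: [-1.4, -1.0, 5.6]
gripper_width: 14.8
```

Run:
```python
from h import *
save('wrist','w5')
s=read_state();print(s['position'],R.from_quat(s['ee_rot']).as_matrix().round(4),s['contact_force'],s['gripper_width'])
cv2.imwrite('pics/w5b.png',cv2.imread('pics/w5.png'))
```

```text
[392.21583093 330.08190838 196.99996164] [[-9.942e-01 -1.064e-01  1.460e-02]
 [-1.064e-01  9.943e-01  1.900e-03]
 [-1.470e-02  4.000e-04 -9.999e-01]] [-1.19771442 -0.83852777  5.92057269] 14.559391118210886
```

View pics/w5.png

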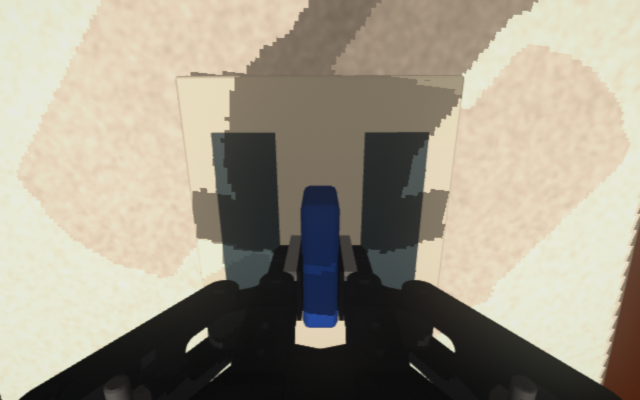

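The handle is gripped and centred. The lid's near edge runs from (177,77) to (463,76).

Run:
```python
from h import *
A,B=pt('w5',177,77,16)[:2],pt('w5',463,76,16)[:2]
y=np.arctan2(-(B-A)[0],(B-A)[1]);M=(A+B)/2
print(A,B,np.hypot(*(B-A)),y,M+80*np.array([np.cos(.106),np.sin(.106)]))
H=[pt('w5',320,v,48)[:2] for v in(187,309,327)];print(H)
```

```text
[319.22713932 258.36032103] [305.38054093 385.34119671] 127.73359416125325 0.1086156036440518 [391.8548208  330.31488758]
[array([354.22568165, 326.28387891]), array([410.06866715, 332.19259336]), array([419.62614968, 333.20386514])]
```

apply_moves --fingers '[0.95,0.95,0.95,0.95,0.95,0.95,0.95,0.95,0.95]' --pt "0 0 0.3" --pt "0 0 1" --pt "0 0 2" --pt "0 0 4" --pt "0 0 6" --pt "0 0 8" --pt "0 0 10" --pt "0 0 11" --pt "0 0 11" --yaw '[0,0,0,0,0,0,0,0,0]'

```text
clock: 10.65
position: [392.3, 330.2, 308.6]
ee_rot: [-0.053, 0.999, 0.002, 0.008]
contact_force: [-1.7, 0.3, -2.8]
gripper_width: 15.1
```

Run:
```python
from h import *
s=read_state();print(s['position'],R.from_quat(s['ee_rot']).as_matrix().round(4),s['contact_force'],s['wrist_torque'],s['gripper_width'])
```

```text
[392.32195885 330.2393254  308.636218  ] [[-0.9942 -0.1064  0.0166]
 [-0.1063  0.9943  0.0051]
 [-0.017   0.0033 -0.9998]] [-1.65483379  0.34848577 -2.78406653] [ 0.05517265  0.01232598 -0.00844163] 15.073414217882775
```

Lid held (about 2.8 N). I'm carrying it over the chamber.

apply_moves --fingers '[0.95,0.95,0.95,0.95,0.95,0.95,0.95,0.95,0.95,0.95]' --pt "0.9 -2 0" --pt "2.3 -5 0" --pt "3.7 -8 0" --pt "5.5 -12 0" --pt "7.4 -16 0" --pt "9.2 -20 0" --pt "10.6 -23 0" --pt "11.8 -25.6 0" --pt "12.4 -27 0" --pt "12.6 -27.5 0" --yaw '[0,0.5,1,1.5,1.9,1.9,1.9,1.9,1.9,1.9]'

```text
clock: 11.65
position: [518.3, 53.7, 307.2]
ee_rot: [-0.068, 0.998, 0.002, 0.007]
contact_force: [0.1, -0.1, -3.4]
gripper_width: 14.9
```

apply_moves --fingers '[0.95,0.95,0.95,0.95,0.95]' --pt "0 0 -1" --pt "0 0 -2.5" --pt "0 0 -4" --pt "0 0 -4.5" --pt "0 0 -4.5" --yaw '[0,0,0,0,0]'

```text
clock: 12.15
position: [517.7, 54.3, 260.8]
ee_rot: [-0.069, 0.998, 0.001, 0.005]
contact_force: [0.4, 0.0, -3.5]
gripper_width: 14.7
```

Run:
```python
from h import *
save('wrist','w6')
s=read_state();print(s['position'],R.from_quat(s['ee_rot']).as_matrix().round(4),s['contact_force'],s['gripper_width'])
a=cv2.imread('pics/w6.png')[20:320,130:530];cv2.imwrite('pics/w6b.png',cv2.resize(a,None,fx=2,fy=2))
```

```text
[518.17990279  54.30871506 261.67756143] [[-0.9904 -0.1377  0.0125]
 [-0.1376  0.9905  0.0043]
 [-0.013   0.0025 -0.9999]] [ 1.40958138 -0.65742123 -2.69697303] 14.713831642548097
```

View pics/w6b.png

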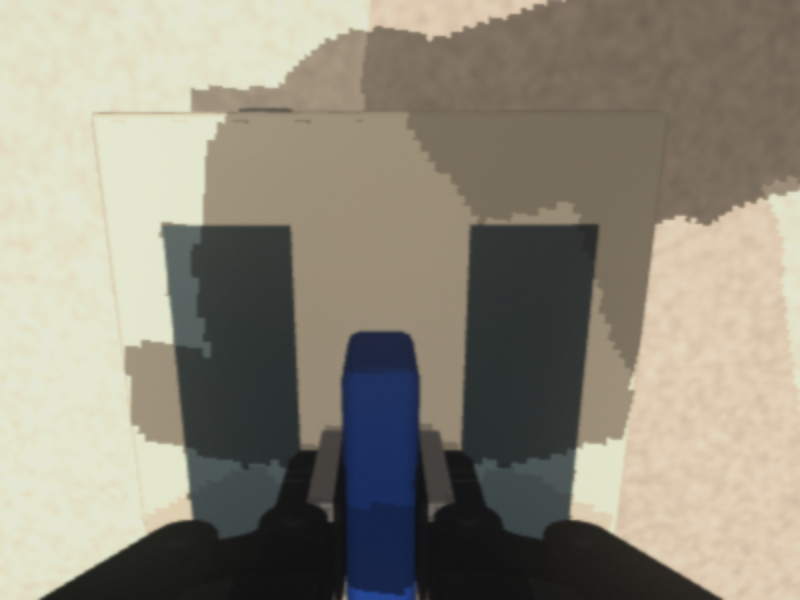

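apply_moves --fingers '[0.95,0.95,0.95,0.95,0.95,0.95,0.95,0.95]' --pt "0.05 0.15 -0.3" --pt "0.05 0.15 -0.6" --pt "0.05 0.15 -0.9" --pt "0.05 0.15 -1.1" --pt "0.05 0.15 -1.3" --pt "0.05 0.15 -1.5" --pt "0.05 0.15 -1.6" --pt "0.05 0.15 -1.6" --yaw '[0,0,0,0,0,0,0,0]'

```text
clock: 13.0
position: [518.6, 55.7, 245.5]
ee_rot: [-0.069, 0.998, 0.002, 0.006]
contact_force: [-0.5, 0.0, -2.8]
gripper_width: 15.2
```

Plug about 4 mm into the mouth with no contact. I'm lowering it the rest of the way.

apply_moves --fingers '[0.95,0.95,0.95,0.95,0.95]' --pt "0 0 -0.1" --pt "0 0 -0.2" --pt "0 0 -0.3" --pt "0 0 -0.4" --pt "0 0 -0.4" --yaw '[0,0,0,0,0]'

```text
clock: 13.5
position: [518.7, 55.8, 241.4]
ee_rot: [-0.069, 0.998, 0.002, 0.006]
contact_force: [-0.9, 0.7, -2.9]
gripper_width: 14.6
```

apply_moves --fingers '[0.95,0.95,0.95]' --pt "0 0 -0.05" --pt "0 0 -0.1" --pt "0 0 -0.1" --yaw '[0,0,0]'

```text
clock: 13.8
position: [518.6, 55.8, 241.0]
ee_rot: [-0.069, 0.998, 0.002, 0.006]
contact_force: [-2.8, 0.8, 3.8]
gripper_width: 15.1
```

Contact came at z = 241, the expected home height. I'm releasing the handle and rising.

apply_moves --fingers '[0.5,0.2,0.2,0.2,0.2,0.2,0.2,0.2,0.2,0.2]' --pt "0 0 0" --pt "0 0 0" --pt "0 0 0" --pt "0 0 0" --pt "0 0 1" --pt "0 0 3" --pt "0 0 6" --pt "0 0 9" --pt "0 0 12" --pt "0 0 12" --yaw '[0,0,0,0,0,0,0,0,0,0]'

```text
clock: 14.8
position: [519.7, 56.0, 366.5]
ee_rot: [-0.07, 0.998, 0.003, 0.012]
contact_force: [0.3, 1.5, -0.1]
gripper_width: 68.5
```

Run:
```python
from h import *
save('wrist','w7');save('scene','s7')
s=read_state();print(s['position'],s['ee_rot'],s['gripper_width'],s['clock'])
a=cv2.imread('pics/w7.png')[40:340,130:530]
b=cv2.imread('pics/s7.png')[120:270,270:470]
cv2.imwrite('pics/w7b.png',np.hstack([a,cv2.resize(b,(400,300))]))
```

```text
[518.431861    55.73949612 362.18205507] [-0.06901076  0.99758602  0.0021367   0.0074217 ] 68.12260749155281 14.9
```

View pics/w7b.png

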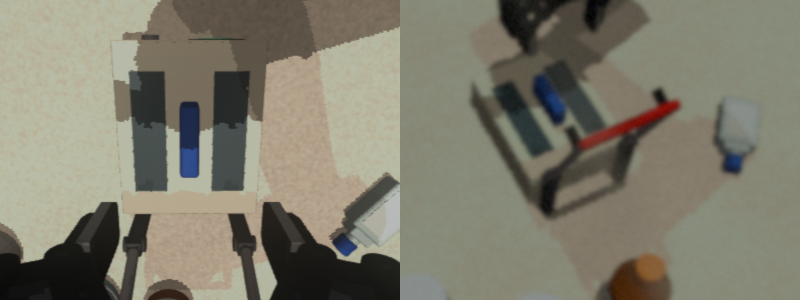

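The lid sits square and flush on the chamber, with its edges over the chamber's outline, and the clamp is still leaning back. I'll take the closed fingers behind the bar.

apply_moves --fingers '[1,1,1,1,1,1,1,1,1,1]' --pt "0 0 3" --pt "0 0 6" --pt "0 0 7" --pt "3 0.4 7" --pt "6.5 0.9 7" --pt "10 1.4 7" --pt "13.5 1.9 7" --pt "16.5 2.3 7" --pt "17.4 2.4 7" --pt "17.4 2.4 7" --yaw '[0,0,0,0,0,0,0,0,0,0]'

```text
clock: 15.9
position: [693.3, 79.9, 429.1]
ee_rot: [-0.069, 0.998, 0.002, 0.005]
contact_force: [-0.3, 0.5, 0.5]
gripper_width: -0.0
```

Run:
```python
from h import *
s=read_state();print(s['position'],R.from_quat(s['ee_rot']).as_matrix().round(3),s['contact_force'],s['gripper_width'],s['clock'])
save('scene','s8')
# predicted bar ends at theta
ax=np.array([np.cos(.139),np.sin(.139)]);ay=np.array([-ax[1],ax[0]]);H=np.array([518.3,55.8])+96*ax
c=cv2.imread('pics/s8.png');hsv=cv2.cvtColor(c,cv2.COLOR_BGR2HSV);m=((hsv[...,0]<6)|(hsv[...,0]>174))&(hsv[...,1]>170)&(hsv[...,2]>80)
m[:120]=0;m[:,:330]=0;m[270:]=0;m[:,450:]=0
v,u=np.nonzero(m);print(len(u),u.mean(),v.mean(),u.min(),u.max())
for th in(1.8,1.85,1.9,1.95,2.0,2.05): print(th,proj('s8',[*(H-145*np.cos(th)*ax),85+145*np.sin(th)]))
```

```text
[693.25949697  79.89692202 429.0507514 ] [[-0.99  -0.137  0.01 ]
 [-0.137  0.991  0.004]
 [-0.01   0.003 -1.   ]] [-0.26708517  0.48168721  0.54828229] -0.01878415007259832 15.9
47 370.5744680851064 187.63829787234042 360 382
1.8 [382.13994855 176.51055363]
1.85 [383.89331493 179.8178748 ]
1.9 [385.59683671 183.19543694]
1.95 [387.24366178 186.63046693]
2.0 [388.82718775 190.10979524]
2.05 [390.34111547 193.61995448]
```

The bar is at θ ≈ 1.89 according to the earlier unobstructed scene view. I'm descending behind it.

apply_moves --fingers '[1,1,1,1,1,1,1,1,1,1]' --pt "0 0 -1.5" --pt "0 0 -3" --pt "0 0 -4.3" --pt "0 0 -4.6" --pt "-0.7 -0.1 -4.6" --pt "-1.4 -0.2 -4.5" --pt "-2.1 -0.3 -4.4" --pt "-2.8 -0.4 -4.3" --pt "-3.5 -0.5 -4.2" --pt "-4.2 -0.6 -4.1" --yaw '[0,0,0,0,0,0,0,0,0,0]'

```text
clock: 16.95
position: [649.9, 73.7, 390.2]
ee_rot: [-0.069, 0.998, 0.002, 0.007]
contact_force: [2.3, 1.2, 1.8]
gripper_width: 0.0
```

apply_moves --fingers '[1,1,1,1,1,1,1,1,1,1]' --pt "-1.5 -0.2 0.1" --pt "-3 -0.4 0.2" --pt "-4.5 -0.6 0" --pt "-5.8 -0.8 -0.3" --pt "-7.2 -1 -0.8" --pt "-8.5 -1.2 -1.3" --pt "-9.7 -1.4 -2.1" --pt "-10.9 -1.5 -2.9" --pt "-11.7 -1.6 -3.6" --pt "-12.5 -1.8 -4.3" --yaw '[0,0,0,0,0,0,0,0,0,0]'

```text
clock: 17.95
position: [524.2, 55.7, 346.8]
ee_rot: [-0.069, 0.998, 0.002, 0.007]
contact_force: [0.8, 1.3, -0.2]
gripper_width: -0.1
```

Run:
```python
from h import *
s=read_state();print(s['position'],s['contact_force'],s['wrist_torque'],s['clock'])
save('scene','s9')
a=cv2.imread('pics/s9.png')[90:290,250:490];cv2.imwrite('pics/s9b.png',cv2.resize(a,None,fx=2.5,fy=2.5))
ax=np.array([np.cos(.139),np.sin(.139)]);H=np.array([518.3,55.8])+96*ax
for th in(.6,.7,.75,.8,.9,1.): print(th,(proj('s9',[*(H-145*np.cos(th)*ax),85+145*np.sin(th)])-[250,90])*2.5)
```

```text
[524.19955906  55.70045918 346.83297322] [ 0.81907622  1.31674035 -0.22076687] [ 0.48429331 -0.48342904 -0.01071915] 17.95
0.6 [230.78412578 121.9668917 ]
0.7 [236.44700081 120.88860239]
0.75 [239.54927608 120.93409194]
0.8 [242.82640408 121.38206898]
0.9 [249.88310319 123.51765247]
1.0 [257.56399923 127.3475764 ]
```

View pics/s9b.png

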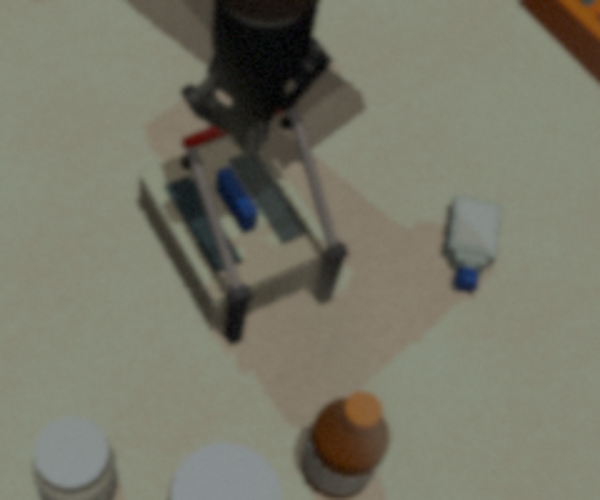

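The scene view shows the frame tilted forward, the red bar visible at (187–288, 143–112) beside the finger (θ ≈ 0.75). Next I move the fingers above the bar and press down along the arc.

apply_moves --fingers '[1,1,1,1,1,1,1,1,1,1]' --pt "0.8 0.1 0" --pt "0.8 0.1 2" --pt "0.8 0.1 4" --pt "-0.5 -0.1 4.2" --pt "-2 -0.3 4.2" --pt "-2 -0.3 3.2" --pt "-2 -0.3 2.2" --pt "-2.3 -0.3 1.2" --pt "-2.7 -0.4 0.5" --pt "-3 -0.4 -0.1" --yaw '[0,0,0,0,0,0,0,0,0,0]'

```text
clock: 19.0
position: [492.7, 51.2, 343.2]
ee_rot: [-0.069, 0.998, 0.002, 0.004]
contact_force: [-1.4, -1.4, 2.6]
gripper_width: -0.2
```

apply_moves --fingers '[1,1,1,1,1,1,1,1]' --pt "-0.4 -0.1 -0.8" --pt "-0.9 -0.1 -1.6" --pt "-1.2 -0.2 -2.4" --pt "-1.5 -0.2 -3.2" --pt "-1.7 -0.2 -4" --pt "-1.9 -0.3 -4.8" --pt "-2.1 -0.3 -5.6" --pt "-2.2 -0.3 -6.2" --yaw '[0,0,0,0,0,0,0,0]'

```text
clock: 19.8
position: [470.6, 48.2, 280.4]
ee_rot: [-0.069, 0.998, 0.002, 0.004]
contact_force: [0.3, 0.2, 0.7]
gripper_width: 0.4
```

apply_moves --fingers '[1,1,1,1]' --pt "-0.1 0 -0.5" --pt "-0.1 0 -1" --pt "-0.1 0 -1.4" --pt "-0.1 0 -1.4" --yaw '[0,0,0,0]'

```text
clock: 20.2
position: [469.6, 48.1, 265.9]
ee_rot: [-0.068, 0.998, 0.002, 0.004]
contact_force: [0.2, -1.4, 0.9]
gripper_width: -0.4
```

apply_moves --fingers '[1,1,1]' --pt "0 0 -0.1" --pt "0 0 -0.2" --pt "0 0 -0.2" --yaw '[0,0,0]'

```text
clock: 20.5
position: [469.8, 48.2, 264.3]
ee_rot: [-0.069, 0.998, 0.002, 0.004]
contact_force: [-0.8, 0.7, 2.5]
gripper_width: 0.0
```

apply_moves --fingers '[1,1,1]' --pt "0 0 -0.1" --pt "0 0 -0.1" --pt "0 0 -0.1" --yaw '[0,0,0]'

```text
clock: 20.8
position: [469.8, 48.2, 264.2]
ee_rot: [-0.069, 0.998, 0.002, 0.005]
contact_force: [-1.9, 0.6, 6.4]
gripper_width: -0.1
```

apply_moves --fingers '[1,1,1]' --pt "0 0 -0.1" --pt "0 0 -0.1" --pt "0 0 -0.1" --yaw '[0,0,0]'

```text
clock: 21.1
position: [469.7, 48.2, 264.2]
ee_rot: [-0.069, 0.998, 0.002, 0.005]
contact_force: [-3.1, 1.1, 7.4]
gripper_width: 0.1
```

apply_moves --fingers '[1,1,1]' --pt "0 0 -0.2" --pt "0 0 -0.3" --pt "0 0 -0.3" --yaw '[0,0,0]'

```text
clock: 21.4
position: [469.7, 48.3, 263.8]
ee_rot: [-0.07, 0.998, 0.001, 0.005]
contact_force: [-8.3, 0.6, 20.6]
gripper_width: 0.2
```

apply_moves --fingers '[1,1,1,1,1,1,1,1,1]' --pt "0 0 1" --pt "0 0 3" --pt "0 0 6" --pt "0 0 10" --pt "-1 -4 12" --pt "-2 -9 12" --pt "-3 -14 12" --pt "-4 -19 12" --pt "-4 -19 12" --yaw '[0,0,0,0,0,0,0,0,0]'

```text
clock: 22.3
position: [428.0, -145.5, 383.6]
ee_rot: [-0.066, 0.998, 0.001, 0.005]
contact_force: [0.0, -0.3, 0.3]
gripper_width: -0.0
```

Run:
```python
from h import *
s=read_state();print(s['position'],s['contact_force'],s['clock'])
save('scene','s10');save('top','t10')
a=cv2.imread('pics/s10.png')[110:260,270:470];b=cv2.imread('pics/t10.png')[110:310,150:450]
cv2.imwrite('pics/f.png',np.hstack([cv2.resize(a,(400,300),interpolation=2),cv2.resize(b,(400,267),interpolation=2)[:267].copy() if 0 else cv2.resize(b,(400,300))]))
ax=np.array([np.cos(.139),np.sin(.139)]);ay=np.array([-ax[1],ax[0]]);H=np.array([518.3,55.8])+96*ax
for th in(0,.03,.06,.1):print(th,*[(proj('s10',[*(H-145*np.cos(th)*ax+k*ay),85+145*np.sin(th)])-[270,110])*2 for k in(-50,50)])
```

```text
[ 428.00768193 -145.54247763  383.61492679] [ 0.03668035 -0.32016034  0.30335526] 22.3
0 [92.98942984 99.69202563] [166.33179714  70.52181029]
0.03 [93.05856467 97.61367767] [166.68588776  68.37953602]
0.06 [93.17701066 95.60166655] [167.09453381  66.29982726]
0.1 [93.41253825 93.02614414] [167.72486282  63.62816294]
```

View pics/f.png

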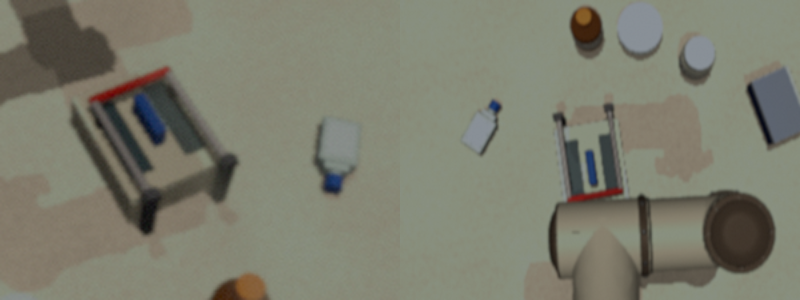

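The bar lies at (91,98)–(168,71), which matches the prediction for θ ≈ 0. The lid is flat, the bystanders have not moved, and the arm is clear.

```bash
python3 -c "
from h import *
print(job_done())"
```

```text
the job is handed in; nothing more can be done
None
```

The job is done and handed in at about 22 s on the robot's clock, well under the 72 s limit. The hand-in gave no verdict.

- **Flask:** I lowered the yellow-capped flask to about 5 N of contact and let go. The wrist view afterwards showed it lying flat and centred in the chamber.
- **Lid:** It met the chamber at a TCP height of 241.0 mm, 44 mm above where I picked it up, which is the expected home height. It looked square and flush once released.
- **Clamp:** I pulled the frame over from behind, then pressed it down from above. It stopped at the predicted closed height, 264.2 against 264 mm. I pressed to about 20 N, and it gave only 0.4 mm more.
- **Last look:** In the final scene view the bar sits within a pixel or two of where a fully closed clamp should appear, to about 0.03 rad. The bystanders and blue flask looked unmoved by eye, and the arm was clear.

**Disagreements:**
- The first top-view estimate of the chamber was about 3 mm off the closer wrist measurement, so I used the wrist value.
- The tool was tilted by just under 1°. The lid still went in without touching the sides.

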